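# Long seasoning tube from the drainer into the one clear well

## Task

Take the long steel tube (the longest of the three) out of the slanted drainer and stand it, cap up, fully home in the upright grey rack. Only one of the rack's three wells is clear: the other two have a spacer hidden at the bottom that stops the tube well short, so feel for the well that takes it all the way down. Lower the tube in rather than letting it drop, and leave the two short tubes and everything else where they are.

Things in the scene. Friction and masses are not known exactly. Their poses are not given: they have to be found in the camera images.
- long_tube: Steel tube with a domed foot (dome 17 mm high) and a flat black cap (top 26 mm, same diameter): 34 mm diameter, 160 mm long, about 0.16 kg. Origin at the lowest point of the foot, on the axis; z runs from foot to cap. Starts in a drainer socket, 60 mm deep, leaning 30 degrees, cap towards the drainer's -x side (the robot), 100 mm of it showing; it comes out along its own axis.
- short_tube_a: Same kind of tube, 34 mm diameter but 125 mm long; origin and axes as for the long tube. It stands in another drainer socket and stays there.
- short_tube_b: Same as short_tube_a, in the remaining drainer socket; stays there.
- drainer: Fixed metal block on a base plate, 250 mm long (y), with three sockets (36 mm diameter, 60 mm deep) at y = -80, 0, 80 mm, leaning 30 degrees from vertical, openings towards -x. Origin at the centre of the underside, on the table. Upper edge of the block 110 mm above the table; centres of the socket mouths 92 mm above it, 13 mm to -x of the origin.
- rack: Fixed upright grey plastic block, 80 (x) x 250 (y) x 100 mm (z), origin at the centre of its underside. Three vertical wells in its top at y = -80, 0, 80 mm, 38 mm diameter. In the clear well the tube's foot goes down 87 mm (73 mm of the tube then show); in the other two a hidden rubber spacer stops it at 47 mm. Which well is clear changes every time.
- rack_hole0 (a point): Centre of the mouth of the well at y = -80 mm of the rack, level with its top, 100 mm above the table.
- rack_hole1 (a point): Centre of the mouth of the middle well, likewise.
- rack_hole2 (a point): Centre of the mouth of the well at y = +80 mm of the rack, likewise.
- bowl: White bowl, 100 mm across, 45 mm high, on the table beyond the racks; origin under its centre. Leave alone.
- cup: Small steel cup, 52 mm across, 60 mm high, on the table between drainer and rack; origin under its centre. Leave alone.
Mind the look-alikes: they are no part of the job. What is shaped like the long_tube but pink is not meant.

How it is judged:
By the outcome, as a careful person would: the job done as asked, in the order asked, and still so for the second after the job is handed in, with the robot touching nothing.
It also fails if it takes over 58 s, if anything falls off the work surface, if the arm or the gripper's body presses on something with over 40 N, if the wrist force passes 120 N, or if a joint passes its speed limit or range.

## Robot

A 6-joint arm with a two-finger parallel gripper is mounted at the origin on the work surface. World frame = base frame: x ahead of the robot, y to its left, z up, the work surface at z = 0. Lengths are in mm, angles in rad, forces in N, time in s.
With the tool pointing down it reaches from about 400 to 825 mm from the base axis. Payload 7 kg.
Tool frame: the origin (TCP) lies at the very end of the fingers, on their centre line; the grasp point (between the pads) lies 19 mm behind it; z points along the fingers, y is the line along which they close (so a half turn about z gives the same grasp; the last joint's range is limited). The gripper opens to 88 mm and grips with 3 to 60 N. Pads are 19 mm wide; open, the fingers measure 130 mm over their backs; the gripper's body (78 mm by 193 mm) begins 47 mm behind the grasp point.
Start: joints at [-1.035, 0.359, 0.012, 0, -1.224, -0.288], TCP at [165.533, -654.365, 226.561] pointing down, gripper open.
Joint ranges: [-3.07, 3.07], [-1.43, 2.12], [-1.02, 1.25], [-3.03, 1.67], [-3.05, -0], [-3.03, 3.03]. Speed limits (rad/s): [2.39, 2.39, 3.01, 3.14, 3.14, 3.14].

## Interface

Orientations are given as a unit quaternion [x, y, z, w].
In Python, from plant import bot gives the robot as it stands. Calls block until the motion is done:
- bot.move_ptp(position, orientation): joint-space move of the TCP to a pose.
- bot.line_to(position, velocity=150, ori=None): straight line of the TCP; ori=None keeps the orientation; velocity is the mean speed in mm/s.
- bot.move_joints(angles): joint-space move.
- bot.move_gripper(opening, force=None): finger opening in mm; force is the grip in N (None keeps the last); returns when the fingers have stopped.
- bot.pause(seconds).
- bot.solve_ik(position, orientation): joint angles nearest the present ones, or None.
- bot.read_state(): the state.
- bot.camera(name): name is "scene" or "top" or "wrist"; returns the picture (420x560x3 uint8, red, green, blue); there is no depth.
- bot.get_calibration(name): a dict with "fx", "fy", "cx", "cy" (pixels), "view" (4x4, takes a point from world to camera coordinates); the wrist camera has in their place "T_tool_cam" (4x4, takes a point from camera to tool coordinates, whose origin is the TCP and whose axes are the flange's). Camera axes: x right, y up, looking along -z (the intrinsics and any distortion apply to the point x, -y, -z); pixel columns grow to the right and rows downward; lengths in mm; the calibration is good to about 2 mm. A picture is of the moment at which its call begins: read the wrist's pose just before it. get_calibration takes no time and is no camera call.
A pose or a line that the arm cannot do raises bot.Unreachable and nothing moves.
- bot.close_job(): hands the job in; it is judged then, once.
The state is a dict: "t": time; "joint_pos": joint angles; "qvel": joint speeds; "tau": joint torques, N m; "tcp_pos": TCP position; "eef_rot": TCP orientation; "contact_force": force on the tool from outside, world axes, zero at the start; "moment": the same for the moment, N m; "width": finger opening in mm; "finger_force": force on a finger pad.
Only numpy, scipy, OpenCV 4.12 (cv2) and the standard library are available. Lean on these libraries where they do the work, as an engineer would, in place of code of your own. Each camera call takes 0.05 s, during which the arm holds its last target. There are 200 camera calls.

## Working session

There is one attempt and no reset: what is moved stays moved. The work goes in short steps, each a Python script; the robot and the scene stay as the last script left them, time stands still between calls to the robot, and variables do not carry over. Pictures are saved under pics/ and viewed, at most 10 in all, crops included, and the job is handed in when it is done.

```bash
ls; mkdir -p pics; python3 - <<'E'
from plant import bot
import cv2,numpy as np
for n in("scene","top"):
    im=bot.camera(n); cv2.imwrite(f"pics/{n}0.png",im[:,:,::-1])
    print(n,{k:(np.round(v,4).tolist() if not isinstance(v,float) else v) for k,v in bot.get_calibration(n).items()})
print(bot.get_calibration("wrist")); s=bot.read_state(); print(s)
E
```

```text
pics
scene {'fx': 382.6187732739402, 'fy': 382.6187732739402, 'cx': 273.7012326394832, 'cy': 209.90135056548803, 'view': [[0.6794, 0.7336, 0.0168, -431.526], [-0.4297, 0.3792, 0.8195, 176.1772], [0.5948, -0.564, 0.5728, -1268.0544], [0.0, 0.0, 0.0, 1.0]]}
top {'fx': 544.744466217741, 'fy': 544.744466217741, 'cx': 284.78657112754513, 'cy': 215.72953041601474, 'view': [[-0.0269, -0.9996, -0.0117, 38.3148], [0.9823, -0.0286, 0.1851, -640.1144], [-0.1854, -0.0065, 0.9826, -1327.7755], [0.0, 0.0, 0.0, 1.0]]}
{'fx': 322.89761760839235, 'fy': 322.89761760839235, 'cx': 278.6547565267628, 'cy': 208.51249652529017, 'T_tool_cam': array([[ 1.28078959e-03,  9.69969827e-01,  2.43221903e-01,
         6.42589451e+01],
       [ 9.99998871e-01, -1.05112004e-03, -1.07405386e-03,
         1.32445792e+00],
       [-7.86144416e-04,  2.43223004e-01, -9.69970078e-01,
        -1.58394757e+02],
       [ 0.00000000e+00,  0.00000000e+00,  0.00000000e+00,
         1.00000000e+00]])}
{'t': 0.1, 'joint_pos': array([-1.03489460e+00,  3.59327980e-01,  1.11655634e-02, -2.89167399e-04,
       -1.22410923e+00, -2.88104038e-01]), 'qvel': array([ 0.00165379, -0.00163885,  0.00158974,  0.00148087, -0.0011078 ,
       -0.00046703]), 'tau': array([-2.25610340e-03, -5.84161985e+01,  2.93750292e+01,  7.01553404e+00,
        1.01717180e-02, -7.00911687e-05]), 'tcp_pos': array([ 165.42230958, -653.97153455,  225.71821203]), 'eef_rot': array([-1.23533208e-01,  9.92340155e-01,  7.30370436e-04, -1.70822616e-04]), 'contact_force': array([ 0.25934744, -0.06202639,  0.56402969]), 'moment': array([ 0.03732396, -0.00584894, -0.03934131]), 'finger_force': 0.0, 'width': 87.57866594879698}
```

View pics/scene0.png

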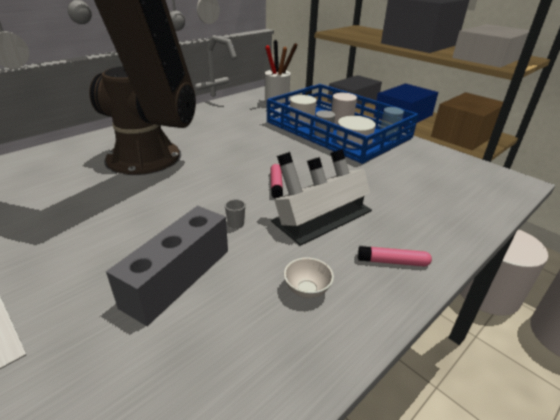

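View pics/top0.png

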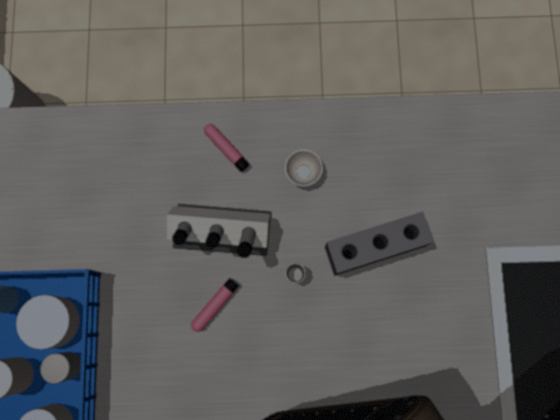

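Scene: the drainer is at (320,200) with caps at (286,158), (315,163) and (339,156). The rack is at (172,260), with wells at (141,265), (171,242) and (198,222). 
Top: the caps are at (246,248), (213,238) and (180,236), and the wells are at (349,251), (380,241) and (411,232). 

Candidates for the long tube:
- Steel tubes: scene (286,158) / top (246,248), scene (315,163) / top (213,238), and scene (339,156) / top (180,236).
- Pink look-alikes, excluded by colour: top (225,147) and (215,305).

The tube at scene (286,158) / top (246,248) shows the most length. I'll check that in a close crop.

```bash
cat > h.py <<'E'
import numpy as np,cv2
from plant import bot
def cam(name,st=None):
    """returns fx,fy,cx,cy, camera-to-world R, C"""
    c=bot.get_calibration(name)
    if name=="wrist":
        from scipy.spatial.transform import Rotation as R
        T=np.eye(4);T[:3,:3]=R.from_quat(st["eef_rot"]).as_matrix();T[:3,3]=st["tcp_pos"];T=T@c["T_tool_cam"]
    else: T=np.linalg.inv(c["view"])
    return c,T
def ray(ct,p):
    c,T=ct
    d=T[:3,:3]@np.array([(p[0]-c["cx"])/c["fx"],-(p[1]-c["cy"])/c["fy"],-1.]);return T[:3,3],d/np.linalg.norm(d)
def onz(ct,p,z):
    o,d=ray(ct,p);return o+d*(z-o[2])/d[2]
def tri(rays):
    A=sum(np.eye(3)-np.outer(d,d) for o,d in rays);b=sum((np.eye(3)-np.outer(d,d))@o for o,d in rays)
    X=np.linalg.solve(A,b);return X,max(np.linalg.norm((np.eye(3)-np.outer(d,d))@(X-o)) for o,d in rays)
E
python3 - <<'E'
from h import *
s=cv2.imread("pics/scene0.png");t=cv2.imread("pics/top0.png")
g=lambda im,x,y,w,h:cv2.convertScaleAbs(cv2.resize(im[y:y+h,x:x+w],(400,300),interpolation=cv2.INTER_CUBIC),alpha=1.6)
cv2.imwrite("pics/crop1.png",np.vstack([np.hstack([g(s,250,140,134,100),g(t,160,190,120,90)]),np.hstack([g(s,100,190,160,120),g(t,310,195,134,100)])]))
S,T=cam("scene"),cam("top")
print("C",S[1][:3,3],T[1][:3,3])
for n,a,b in[("L",(286,158),(246,248)),("A",(315,163),(213,238)),("B",(339,156),(180,236)),("h0",(141,265),(411,232)),("h1",(171,242),(380,241)),("h2",(198,222),(349,251))]:
    print(n,*tri([ray(S,a),ray(T,b)]),onz(T,b,100))
E
```

```text
C [1123.13307422 -465.39276007  589.23408061] [ 383.68728505   11.31111083 1423.67774757]
L [548.23474711 113.31734263 170.0475995 ] 2.297188542895069 [555.80697339 117.17920537 100.        ]
A [576.39480698 191.91418254 141.00713298] 0.3954749455289037 [582.84585471 197.9871352  100.        ]
B [585.39680962 272.80356667 136.57715339] 1.2828731454495912 [590.14571863 279.29416624 100.        ]
h0 [ 583.95602643 -287.30276082  100.89058678] 0.7363055318039095 [ 583.79479322 -288.18677069  100.        ]
h1 [ 563.31005542 -211.45311789  100.89365898] 0.6396111770148196 [ 563.72513968 -211.03232399  100.        ]
h2 [ 541.2419217  -134.35041599   99.60646362] 0.2070592906309848 [ 541.30082458 -134.1290316   100.        ]
```

View pics/crop1.png

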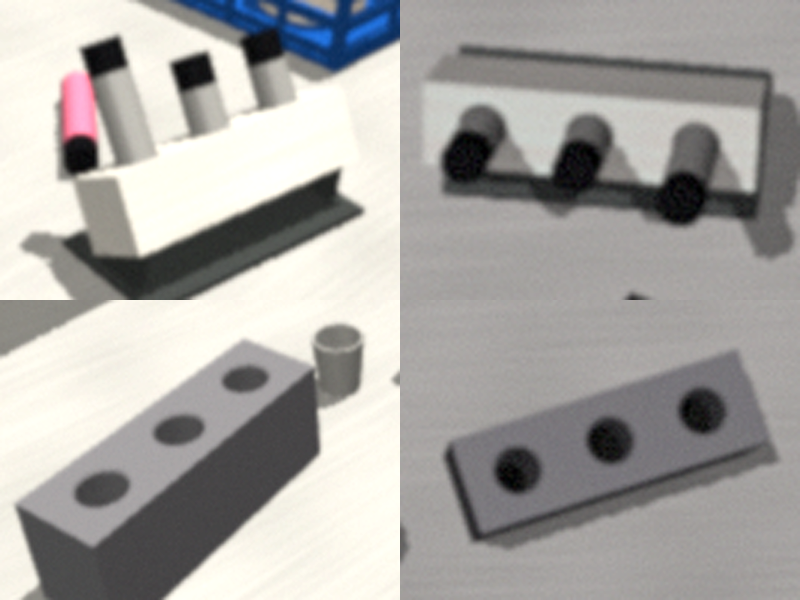

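The crop settles it: the tube at scene (286,158) shows about 100 mm, clearly the longest, and it is steel. Its cap is about 29 mm above its neighbours' (30 expected), and the wells come out at z≈100, 79.5 mm apart. Next I'll take wrist views over the rack and the drainer, two places each.

```bash
cat >> h.py <<'E'
from scipy.spatial.transform import Rotation as R
def quat(z,y):
    z=z/np.linalg.norm(z);x=np.cross(y,z);x/=np.linalg.norm(x);return R.from_matrix(np.c_[x,np.cross(z,x),z]).as_quat()
def wrist(tag):
    bot.pause(0.3)
    st=bot.read_state();im=bot.camera("wrist");cv2.imwrite(f"pics/{tag}.png",im[:,:,::-1])
    np.savez(f"pics/{tag}.npz",eef_rot=st["eef_rot"],tcp_pos=st["tcp_pos"])
E
python3 - <<'E'
from h import *
down=quat(np.array([0,0,-1.]),np.array([0,1.,0]))
psi=-0.11; u=np.array([-.5*np.cos(psi),-.5*np.sin(psi),.866]); yd=np.array([-np.sin(psi),np.cos(psi),0])
qt=quat(-u,yd)
for d in(0,-1): print(bot.solve_ik(np.array([541,113,155])+60*u,qt))
for i,dy in enumerate((-50,50)):
    bot.move_ptp([563,-211+dy,250],down); wrist(f"r{i}")
for i,dy in enumerate((-30,60)):
    bot.move_ptp(np.array([548,130,165])+90*u+dy*yd,qt); wrist(f"d{i}")
print(bot.read_state()["t"])
cv2.imwrite("pics/w4.png",cv2.resize(np.vstack([np.hstack([cv2.imread(f"pics/{a}{i}.png") for i in(0,1)]) for a in"rd"]),(800,600)))
E
```

```text
None
NoneTraceback (most recent call last):
  File "<stdin>", line 9, in <module>
plant.Unreachable: the arm cannot take that pose within its joint ranges
```

```bash
ls pics; python3 - <<'E'
from h import *
psi=-0.11; yd=np.array([-np.sin(psi),np.cos(psi),0]);xd=np.array([np.cos(psi),np.sin(psi),0])
u30=-.5*xd+.866*np.array([0,0,1])
print(bot.read_state()["joint_pos"].round(2))
for tilt in(0,10,20,30):
  a=np.radians(tilt);u=-np.sin(a)*xd+np.cos(a)*np.array([0,0,1])
  for roll in range(-180,180,30):
    q=(R.from_rotvec(np.radians(roll)*u)*R.from_quat(quat(-u,yd))).as_quat()
    r=[]
    for d in (0,70,110):
        j=bot.solve_ik(np.array([548,113,165])-36*u30+d*u30,q); r.append(None if j is None else np.round(j,2).tolist())
    if any(r): print(tilt,roll,r)
E
```

```text
crop1.png
r0.npz
r0.png
r1.npz
r1.png
scene0.png
top0.png
[ 0.05  0.2  -0.16  0.   -1.22 -1.63]
0 -180 [[0.53, 0.28, -0.33, 0.0, -0.96, 0.93], [0.57, 0.17, -0.33, 0.0, -1.08, 0.89], [0.6, 0.11, -0.31, 0.0, -1.15, 0.86]]
0 -150 [[0.53, 0.28, -0.33, 0.0, -0.96, 1.45], [0.57, 0.17, -0.33, 0.0, -1.08, 1.41], [0.6, 0.11, -0.31, 0.0, -1.15, 1.38]]
0 -120 [[0.53, 0.28, -0.33, 0.0, -0.96, 1.98], [0.57, 0.17, -0.33, 0.0, -1.08, 1.93], [0.6, 0.11, -0.31, 0.0, -1.15, 1.91]]
0 -90 [[0.53, 0.28, -0.33, 0.0, -0.96, 2.5], [0.57, 0.17, -0.33, 0.0, -1.08, 2.46], [0.6, 0.11, -0.31, 0.0, -1.15, 2.43]]
0 -60 [[0.53, 0.28, -0.33, 0.0, -0.96, 3.02], [0.57, 0.17, -0.33, 0.0, -1.08, 2.98], [0.6, 0.11, -0.31, 0.0, -1.15, 2.96]]
0 -30 [[0.53, 0.28, -0.33, 0.0, -0.96, -2.74], [0.57, 0.17, -0.33, 0.0, -1.08, -2.78], [0.6, 0.11, -0.31, 0.0, -1.15, -2.8]]
0 0 [[0.53, 0.28, -0.33, 0.0, -0.96, -2.21], [0.57, 0.17, -0.33, 0.0, -1.08, -2.25], [0.6, 0.11, -0.31, 0.0, -1.15, -2.28]]
0 30 [[0.53, 0.28, -0.33, 0.0, -0.96, -1.69], [0.57, 0.17, -0.33, 0.0, -1.08, -1.73], [0.6, 0.11, -0.31, 0.0, -1.15, -1.76]]
0 60 [[0.53, 
[... 3922 characters left out ...]
0.16, -0.96, 0.8, -0.58, 1.6]]
30 -60 [None, [0.67, -0.09, -1.02, 0.99, -0.43, 2.02], [0.79, -0.16, -0.96, 0.8, -0.58, 2.12]]
30 -30 [None, [0.67, -0.09, -1.02, 0.99, -0.43, 2.54], [0.79, -0.16, -0.96, 0.8, -0.58, 2.65]]
30 30 [None, [0.67, -0.09, -1.02, 0.99, -0.43, -2.7], [0.79, -0.16, -0.96, 0.8, -0.58, -2.59]]
30 60 [None, [0.67, -0.09, -1.02, 0.99, -0.43, -2.17], [0.79, -0.16, -0.96, 0.8, -0.58, -2.07]]
30 90 [None, [0.67, -0.09, -1.02, 0.99, -0.43, -1.65], [0.79, -0.16, -0.96, 0.8, -0.58, -1.54]]
30 120 [None, [0.67, -0.09, -1.02, 0.99, -0.43, -1.12], [0.79, -0.16, -0.96, 0.8, -0.58, -1.02]]
30 150 [None, [0.67, -0.09, -1.02, 0.99, -0.43, -0.6], [0.79, -0.16, -0.96, 0.8, -0.58, -0.49]]
```

A 30° tool tilt isn't reachable at the grasp, but 20° is. With the fingers closing along the row, the tube can sit 10° pitched in the pads. I'll take the drainer views with that orientation.

```bash
python3 - <<'E'
from h import *
psi=-0.11; yd=np.array([-np.sin(psi),np.cos(psi),0]);xd=np.array([np.cos(psi),np.sin(psi),0])
a=np.radians(20);u=-np.sin(a)*xd+np.cos(a)*np.array([0,0,1]);q=quat(-u,-yd)
for i,dy in enumerate((-10,60)):
    bot.move_ptp(np.array([548,115,165])+80*u+dy*yd,q); wrist(f"d{i}")
print(bot.read_state()["t"])
cv2.imwrite("pics/w4.png",cv2.resize(np.vstack([np.hstack([cv2.imread(f"pics/{a}{i}.png") for i in(0,1)]) for a in"rd"]),(800,600)))
E
```

```text
6.1917
```

View pics/w4.png

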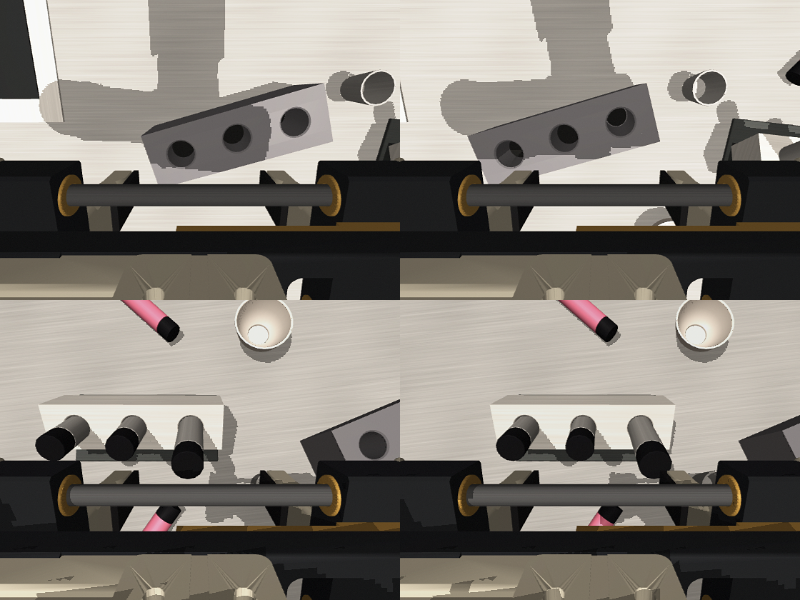

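The top row shows the rack's wells in both views (r0 at ×1.4: about (253,214), (330,188) and (412,170)). The bottom row shows three black caps, with the long one at d0 about (262,320) and d1 about (355,320). Now I'll segment them.

```bash
cat > m.py <<'E'
from h import *
def px(ct,X):
    c,T=ct;p=np.linalg.inv(T)@np.r_[X,1];return np.array([c["cx"]+c["fx"]*p[0]/-p[2],c["cy"]-c["fy"]*p[1]/-p[2]])
def blobs(im,pts,r,thr):
    g=im.max(2) if im.ndim==3 else im
    m=(cv2.GaussianBlur(g,(3,3),0)<thr).astype(np.uint8); m=cv2.morphologyEx(m,cv2.MORPH_OPEN,np.ones((3,3)))
    cs,_=cv2.findContours(m,cv2.RETR_EXTERNAL,cv2.CHAIN_APPROX_NONE);out=[]
    for p in pts:
        k=[c for c in cs if cv2.contourArea(c)>20 and cv2.pointPolygonTest(c,(float(p[0]),float(p[1])),True)>-r]
        out.append(min(k,key=lambda c:-cv2.contourArea(c)) if k else None)
    return out
E
python3 - <<'E'
from m import *
caps=np.array([[548,113,165],[576,192,136],[585,273,134.]]);holes=np.array([[584,-287,100],[563,-211,100],[541,-134,100.]])
tiles=[]
for n in("scene0","top0","r0","r1","d0","d1"):
    im=cv2.imread(f"pics/{n}.png");ct=cam(n[:-1]) if n[-2] in"ep" else cam("wrist",dict(np.load(f"pics/{n}.npz")))
    for nm,P,thrs in(("caps",caps,(25,35,50)),("holes",holes,(25,45,60,75,90))):
        if (n[0]=="r" and nm=="caps")or(n[0]=="d"and nm=="holes"):continue
        uv=[px(ct,X) for X in P]
        for thr in thrs:
            B=blobs(im,uv,4,thr)
            print(n,nm,thr,[(np.round(p).tolist(),None if b is None else (np.round(np.mean(cv2.boundingRect(b)[0:1])),np.round([*cv2.minAreaRect(b)[0]],1).tolist(),np.round(cv2.minAreaRect(b)[1]).tolist(),cv2.contourArea(b))) for p,b in zip(uv,B)])
E
```

```text
scene0 caps 25 [([285.0, 160.0], (np.float64(280.0), [284.5, 159.0], [8.0, 9.0], 60.0)), ([315.0, 165.0], (np.float64(310.0), [314.5, 164.0], [8.0, 9.0], 57.5)), ([338.0, 157.0], (np.float64(332.0), [337.0, 155.0], [8.0, 10.0], 62.5))]
scene0 caps 35 [([285.0, 160.0], (np.float64(279.0), [284.5, 159.0], [9.0, 11.0], 77.0)), ([315.0, 165.0], (np.float64(309.0), [314.3, 163.7], [8.0, 10.0], 70.0)), ([338.0, 157.0], (np.float64(332.0), [337.7, 155.1], [9.0, 11.0], 83.5))]
scene0 caps 50 [([285.0, 160.0], (np.float64(279.0), [284.5, 159.0], [10.0, 11.0], 89.0)), ([315.0, 165.0], (np.float64(309.0), [314.3, 163.9], [9.0, 11.0], 88.0)), ([338.0, 157.0], (np.float64(331.0), [337.9, 154.7], [10.0, 13.0], 110.5))]
scene0 holes 25 [([141.0, 265.0], None), ([172.0, 242.0], None), ([198.0, 222.0], None)]
scene0 holes 45 [([141.0, 265.0], (np.float64(132.0), [135.0, 266.0], [6.0, 6.0], 26.0)), ([172.0, 242.0], None), ([198.0, 222.0], None)]
scene0 holes 60 [([141.0, 265.0], (np.float64(131.0), [140.0, 265.5], [11.0, 18.0], 159.5)), ([172.0, 242.0], (np.float64(163.0), [171.0, 241.5], [9.0, 16.0],
[... 5494 characters left out ...]
np.float64(331.0), [355.5, 229.2], [64.0, 46.0], 1996.5)), ([257.0, 196.0], (np.float64(233.0), [251.8, 201.9], [37.0, 45.0], 1339.5)), ([163.0, 196.0], (np.float64(136.0), [159.3, 201.7], [39.0, 46.0], 1465.5))]
d1 caps 35 [([361.0, 215.0], (np.float64(331.0), [357.3, 231.0], [69.0, 44.0], 2072.0)), ([257.0, 196.0], (np.float64(232.0), [251.5, 202.0], [44.0, 39.0], 1399.5)), ([163.0, 196.0], (np.float64(136.0), [159.3, 201.8], [40.0, 47.0], 1512.0))]
d1 caps 50 [([361.0, 215.0], (np.float64(330.0), [370.8, 240.2], [100.0, 47.0], 2248.5)), ([257.0, 196.0], (np.float64(180.0), [253.0, 201.5], [45.0, 146.0], 2267.5)), ([163.0, 196.0], (np.float64(135.0), [159.5, 202.0], [40.0, 47.0], 1546.0))]
```

```bash
python3 - <<'E'
from m import *
W={n:cam("wrist",dict(np.load(f"pics/{n}.npz"))) for n in("r0","r1","d0","d1")};S,T=cam("scene"),cam("top")
H=[[(253,214.5),(153,214.3),(140,265.5),(410.7,231.5)],[(331.5,193),(229.5,193),(171,241.5),(379.8,241.2)],[(412.2,170.5),(308.5,170.2),(197.5,221.5),(349,251.2)]]
hw=[];ha=[]
for h in H:
    r=[ray(c,p) for c,p in zip((W["r0"],W["r1"],S,T),h)]
    a,b,c=tri(r[:2]),tri(r[2:]),tri(r);hw.append(a[0]);ha.append(b[0]);print("hole wrist",a[0].round(1),a[1].round(1),"onz",onz(W["r0"],h[0],100)[:2].round(1),onz(W["r1"],h[1],100)[:2].round(1),"fixed",b[0].round(1),b[1].round(1),"top z100",onz(T,h[3],100)[:2].round(1))
for q in(hw,ha): print("yaw",np.arctan2(-(q[2]-q[0])[0],(q[2]-q[0])[1]),"span",np.linalg.norm(q[2]-q[0]))
caps=np.array([[546,112,165],[575,191,136],[585,272,134.]]);D={}
k=cv2.getStructuringElement(cv2.MORPH_ELLIPSE,(29,29))
for n in("d0","d1"):
    g=cv2.imread(f"pics/{n}.png").max(2);g=(255-cv2.morphologyEx(((g<32)*255).astype(np.uint8),cv2.MORPH_OPEN,k))
    for i,b in enumerate(blobs(g,[px(W[n],X)+[-4,8] for X in caps],6,128)):
        if b is None: continue
        m=cv2.moments(b);c=(m["m10"]/m["m00"],m["m01"]/m["m00"]);print(n,i,np.round(c,1),cv2.boundingRect(b),m["m00"]);D[n,i]=c
SC=[(284.7,159),(314.4,163.8),(337.6,155)];TC=[(245.5,248.5),(212.9,240),(179.8,236.9)]
for i in range(3):
    r=[ray(W[n],D[n,i]) for n in("d0","d1") if (n,i) in D]
    f=[ray(S,SC[i]),ray(T,TC[i])]
    print("cap",i,"wrist",[np.round(v,1) for v in tri(r)] if len(r)>1 else "", "fixed",[np.round(v,1) for v in tri(f)],"all",[np.round(v,1) for v in tri(r+f)])
E
```

```text
hole wrist [ 581.5 -288.8   97.7] 0.1 onz [ 581.  -288.6] [ 580.8 -287.9] fixed [ 584.7 -288.   100.8] 0.7 top z100 [ 585.1 -287.5]
hole wrist [ 559.6 -211.6   98.6] 0.0 onz [ 559.3 -211.9] [ 559.4 -211.4] fixed [ 562.7 -210.9  101.5] 0.7 top z100 [ 563.2 -210.5]
hole wrist [ 537.5 -134.9   98.3] 0.1 onz [ 537.3 -135.6] [ 537.2 -135.1] fixed [ 540.4 -134.5  100.6] 0.6 top z100 [ 540.8 -134.1]
yaw 0.27881613212196205 span 160.02341394549546
yaw 0.2804472809430169 span 159.7291250502232
d0 0 [262.5 223.6] (240, 197, 45, 53) 1844.0
d0 1 [171.  201.7] (149, 179, 45, 46) 1514.0
d0 2 [ 77.1 201.4] (51, 179, 53, 46) 1733.5
d1 0 [354.  223.2] (331, 197, 48, 53) 1888.5
d1 1 [252.4 201.9] (233, 179, 39, 46) 1399.0
d1 2 [158.8 201.6] (136, 179, 46, 46) 1521.5
cap 0 wrist [array([542.5, 119.4, 166.2]), np.float64(0.1)] fixed [array([546.3, 113.4, 166.9]), np.float64(0.5)] all [array([543.7, 117.2, 164.2]), np.float64(4.7)]
cap 1 wrist [array([571.2, 196.5, 137.3]), np.float64(0.1)] fixed [array([572.7, 193.3, 136.7]), np.float64(0.3)] all [array([571.7, 195.4, 135.9]), np.float64(2.4)]
cap 2 wrist [array([580. , 275.6, 138.4]), np.float64(0.1)] fixed [array([582.2, 272.2, 138.6]), np.float64(0.3)] all [array([580.8, 274.3, 138.2]), np.float64(2.6)]
```

The wrist and fixed cameras disagree by a few mm, in directions that suggest an offset in the wrist-camera calibration. A half-turn of the tool over the same spot will separate that out.

```bash
python3 - <<'E'
from m import *
psi=-0.115; yd=np.array([-np.sin(psi),np.cos(psi),0]);xd=np.array([np.cos(psi),np.sin(psi),0])
a=np.radians(20);u=-np.sin(a)*xd+np.cos(a)*np.array([0,0,1]);q=quat(-u,yd)
D={}
k=cv2.getStructuringElement(cv2.MORPH_ELLIPSE,(29,29))
for n,dy in(("e0",20),("e1",70)):
    P=np.array([570,118,165])+80*u+dy*yd
    for sh in (0,20,40):
        if bot.solve_ik(P-[sh,0,0],q) is not None: bot.move_ptp(P-[sh,0,0],q);break
    wrist(n);ct=cam("wrist",dict(np.load(f"pics/{n}.npz")))
    g=cv2.imread(f"pics/{n}.png").max(2);g=(255-cv2.morphologyEx(((g<32)*255).astype(np.uint8),cv2.MORPH_OPEN,k))
    for i,X in enumerate([[543,116,166],[571,195,137],[580,274,138]]):
        b=blobs(g,[px(ct,X)],8,128)[0]
        if b is None: print(n,i,px(ct,X));continue
        m=cv2.moments(b);c=(m["m10"]/m["m00"],m["m01"]/m["m00"]);print(n,i,px(ct,X).round(),np.round(c,1),cv2.boundingRect(b));D[n,i]=ray(ct,c)
for i in range(3):
    r=[D[n,i] for n in("e0","e1") if (n,i) in D]
    if len(r)>1: print(i,tri(r))
print(bot.read_state()["t"],sh)
cv2.imwrite("pics/e.png",np.vstack([cv2.imread("pics/e0.png")[:300],cv2.imread("pics/e1.png")[:300]]))
E
```

```text
e0 0 [241.07096908 185.34346146]
e0 1 [345.19299722 187.5928675 ]
e0 2 [442. 188.] [446.9 185.4] (420, 167, 52, 39)
e1 0 [172. 185.] [168.7 182.8] (149, 159, 39, 48)
e1 1 [285.15589485 187.46422861]
e1 2 [382.09038478 187.97106911]
9.7833 0
```

View pics/e.png

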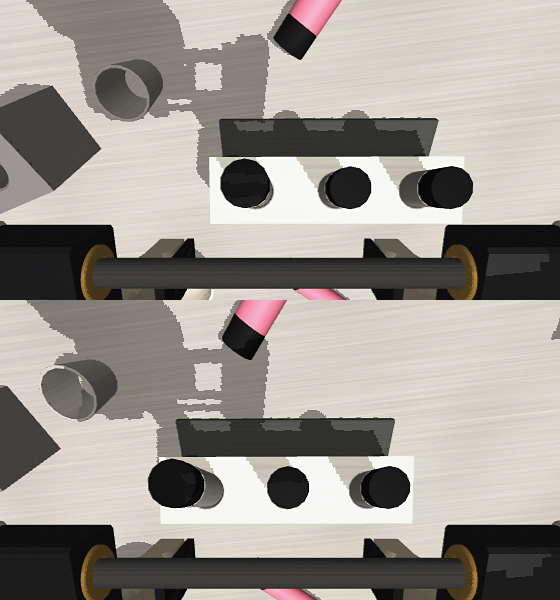

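```bash
python3 - <<'E'
from m import *
C={}
k=cv2.getStructuringElement(cv2.MORPH_ELLIPSE,(21,21))
pts={"e0":[(245,184),(348,188),(446,187)],"e1":[(176,183),(288,187),(385,187)]}
W={n:cam("wrist",dict(np.load(f"pics/{n}.npz"))) for n in("e0","e1","d0","d1")}
for n in pts:
    g=cv2.imread(f"pics/{n}.png").max(2)
    g=255-cv2.morphologyEx(((g<48)*255).astype(np.uint8),cv2.MORPH_OPEN,k)
    for i,b in enumerate(blobs(g,pts[n],5,128)):
        m=cv2.moments(b);C[n,i]=(m["m10"]/m["m00"],m["m01"]/m["m00"]);print(n,i,np.round(C[n,i],1),cv2.boundingRect(b))
d={"d0":[(262.5,223.6),(171,201.7),(77.1,201.4)],"d1":[(354,223.2),(252.4,201.9),(158.8,201.6)]}
X=[]
for i in range(3):
    e=[ray(W[n],C[n,i]) for n in pts];dd=[ray(W[n],d[n][i]) for n in d]
    a=[tri(e),tri(dd),tri(e+dd)];X.append(a[2][0]);print(i,[(np.round(x,1),round(v,1)) for x,v in a])
    z=tri(dd)[0][2];print("  at z",z.round(),[onz(W[n],C[n,i],z)[:2].round(1).tolist() for n in pts])
E
```

```text
e0 0 [244.7 183.1] (221, 159, 49, 49)
e0 1 [348.1 187.4] (326, 167, 45, 42)
e0 2 [445.3 187.3] (419, 167, 53, 42)
e1 0 [175.6 183.5] (149, 159, 55, 49)
e1 1 [287.7 187.2] (268, 167, 41, 42)
e1 2 [385.2 187.2] (361, 167, 49, 41)
0 [(array([541.9, 118.8, 165.6]), np.float64(0.2)), (array([541.6, 115.9, 165.9]), np.float64(0.1)), (array([542.1, 117.1, 164.5]), np.float64(1.6))]
  at z 166.0 [[541.5, 118.9], [541.9, 118.9]]
1 [(array([570.4, 197.2, 138.1]), np.float64(0.0)), (array([570.4, 192.9, 136.9]), np.float64(0.1)), (array([571. , 195.2, 135.9]), np.float64(2.3))]
  at z 137.0 [[571.2, 197.4], [571.1, 197.1]]
2 [(array([579.9, 276.7, 137.4]), np.float64(0.0)), (array([579.3, 272.3, 137.5]), np.float64(0.1)), (array([579.9, 275. , 136.3]), np.float64(2.2))]
  at z 137.0 [[579.8, 276.6], [579.9, 276.6]]
```

```bash
for i in 1 2; do python3 - <<'E'
from h import *
a=bot.get_calibration("wrist")["T_tool_cam"];b=bot.get_calibration("wrist")["T_tool_cam"]
print(a[:3].round(4).tolist(),np.abs(a-b).max()); st=bot.read_state();print(st["joint_pos"].round(3),st["tcp_pos"].round(1))
for n in("d0","d1"):
    w=cam("wrist",dict(np.load(f"pics/{n}.npz")));print(w[1][:3,3],[ray(w,p)[1].round(4) for p in((262.5,223.6),(354,223.2))])
E
done
```

```text
[[0.001, 0.97, 0.243, 64.7233], [1.0, -0.0007, -0.0012, 1.5577], [-0.001, 0.243, -0.97, -158.2538]] 0.0
[ 0.837  0.02  -0.591  0.402 -0.793 -2.784] [550.8 190.1 240.3]
[526.32348439 105.5590517  410.96416911] [array([ 0.0617,  0.0421, -0.9972]), array([ 0.0311, -0.2331, -0.972 ])]
[533.77891865 174.62729194 411.16592893] [array([ 0.062 ,  0.0424, -0.9972]), array([ 0.0313, -0.2328, -0.972 ])]
[[0.001, 0.97, 0.243, 64.7233], [1.0, -0.0007, -0.0012, 1.5577], [-0.001, 0.243, -0.97, -158.2538]] 0.0
[ 0.837  0.02  -0.591  0.402 -0.793 -2.784] [550.8 190.1 240.3]
[526.32348439 105.5590517  410.96416911] [array([ 0.0617,  0.0421, -0.9972]), array([ 0.0311, -0.2331, -0.972 ])]
[533.77891865 174.62729194 411.16592893] [array([ 0.062 ,  0.0424, -0.9972]), array([ 0.0313, -0.2328, -0.972 ])]
```

The wrist calibration changes slightly with arm pose, so I have to take it at picture time. Done that way, both half-turns agree: the long cap's mid-point is at about (543,119,167). Spacing and height match the text, so I'll grasp.

```bash
cat >> h.py <<'E'
psi=-0.115; yd=np.array([-np.sin(psi),np.cos(psi),0]);xd=np.array([np.cos(psi),np.sin(psi),0]);zz=np.array([0,0,1.])
ut=-.5*xd+.866*zz
a=np.radians(20);ug=-np.sin(a)*xd+np.cos(a)*zz;qg=quat(-ug,-yd)
G=np.array([543.2,119.1,167])-17*ut
def rep(n=""):
    s=bot.read_state();print(n,"t",round(s["t"],2),"tcp",s["tcp_pos"].round(1),"F",s["contact_force"].round(1),"w",round(s["width"],1),"ff",round(s["finger_force"],1));return s
def qup(yaw): # tool pose for upright tube, gripper yawed by yaw from the drainer direction
    return (R.from_rotvec(yaw*zz)*R.from_rotvec(np.radians(30)*yd)*R.from_quat(qg)).as_quat()
def tcp_from_grasp(q): return 19*R.from_quat(q).as_matrix()[:,2]
E
python3 - <<'E'
from h import *
print((R.from_quat(qup(0)).as_matrix()[:,2]).round(2))
t=G+tcp_from_grasp(qg)
for yaw in np.radians([-60,-30,0,23,45]):
  print(round(yaw,2),[None if (j:=bot.solve_ik(np.array(h)+tcp_from_grasp(qup(yaw))+[0,0,zg],qup(yaw))) is None else np.round(j,2).tolist() for h in([582,-288,0],[538,-135,0]) for zg in(143,255)])
bot.move_gripper(54)
bot.move_ptp(t+60*ut,qg); rep("pre")
bot.line_to(t,80); rep("at")
bot.move_gripper(25,40); bot.pause(.2); rep("grip")
bot.line_to(t+15*ut,40); rep("pull15")
E
```

```text
[-0.17  0.02 -0.98]
-1.05 [[-0.24, 0.47, -0.01, -0.15, -1.2, 0.71], [-0.24, 0.39, 0.13, -0.14, -1.42, 0.68], [-0.01, 0.32, -0.24, -0.18, -1.09, 0.5], [-0.01, 0.22, -0.1, -0.16, -1.32, 0.46]]
-0.52 [[-0.2, 0.49, -0.0, -0.08, -1.24, 1.17], [-0.2, 0.42, 0.14, -0.07, -1.45, 1.15], [0.03, 0.35, -0.22, -0.12, -1.14, 0.96], [0.03, 0.25, -0.08, -0.11, -1.37, 0.93]]
0.0 [[-0.16, 0.49, -0.04, 0.01, -1.21, 1.61], [-0.16, 0.41, 0.1, 0.01, -1.43, 1.61], [0.08, 0.35, -0.25, -0.04, -1.14, 1.39], [0.08, 0.26, -0.1, -0.03, -1.38, 1.38]]
0.4 [[-0.12, 0.47, -0.1, 0.08, -1.16, 1.94], [-0.12, 0.39, 0.04, 0.07, -1.38, 1.96], [0.13, 0.34, -0.29, 0.03, -1.11, 1.71], [0.13, 0.25, -0.15, 0.03, -1.35, 1.72]]
0.79 [[-0.09, 0.44, -0.17, 0.14, -1.09, 2.26], [-0.09, 0.36, -0.03, 0.12, -1.31, 2.29], [0.16, 0.32, -0.35, 0.1, -1.06, 2.02], [0.16, 0.22, -0.2, 0.09, -1.3, 2.05]]
pre t 13.21 tcp [528.3 120.9 186.4] F [ 0.4 -0.8  0.1] w 54.1 ff 0.0
at t 14.11 tcp [558.2 117.4 134.7] F [ 0.2 -0.6  0.6] w 54.2 ff 0.0
grip t 14.79 tcp [558.1 117.2 134.8] F [-3.3 -1.6  6.1] w 33.5 ff 39.9
pull15 t 15.32 tcp [550.5 118.4 147.4] F [ 0.4 -0.9 -0.9] w 33.4 ff 39.9
```

```bash
cat >> h.py <<'E'
def wrist2(tag):
    bot.pause(0.3);st=bot.read_state();ct=cam("wrist",st);im=bot.camera("wrist");cv2.imwrite(f"pics/{tag}.png",im[:,:,::-1])
    np.save(f"pics/{tag}_T.npy",ct[1]);return ct
def tcp_for_foot(foot,q): # tube upright, grasp 130 above foot
    return np.array(foot)+[0,0,130]+tcp_from_grasp(q)
E
python3 - <<'E'
from h import *
t=G+tcp_from_grasp(qg)
bot.line_to(t+80*ut,100); rep("out")
bot.line_to(t+80*ut+[0,0,60],150)
q=qup(0)
bot.move_ptp(tcp_for_foot([540,-70,150],q),q); rep("v0"); wrist2("f0")
bot.move_ptp(tcp_for_foot([525,-170,150],q),q); rep("v1"); wrist2("f1")
s=bot.camera("scene");cv2.imwrite("pics/s1.png",s[:,:,::-1]);tp=bot.camera("top");cv2.imwrite("pics/t1.png",tp[:,:,::-1])
f=[cv2.imread(f"pics/{n}.png") for n in("f0","f1","s1","t1")]
cv2.imwrite("pics/f.png",cv2.resize(np.vstack([np.hstack(f[:2]),np.hstack(f[2:])]),(800,600)))
E
```

```text
out t 16.12 tcp [518.2 121.9 203.2] F [ 0.4  0.6 -0.9] w 33.8 ff 39.9
v0 t 17.48 tcp [536.4 -70.6 259.3] F [-0.   0.5 -1.1] w 33.6 ff 39.9
v1 t 18.31 tcp [ 521.4 -170.3  261.4] F [ 0.2  0.1 -1.4] w 33.7 ff 39.9
```

View pics/f.png

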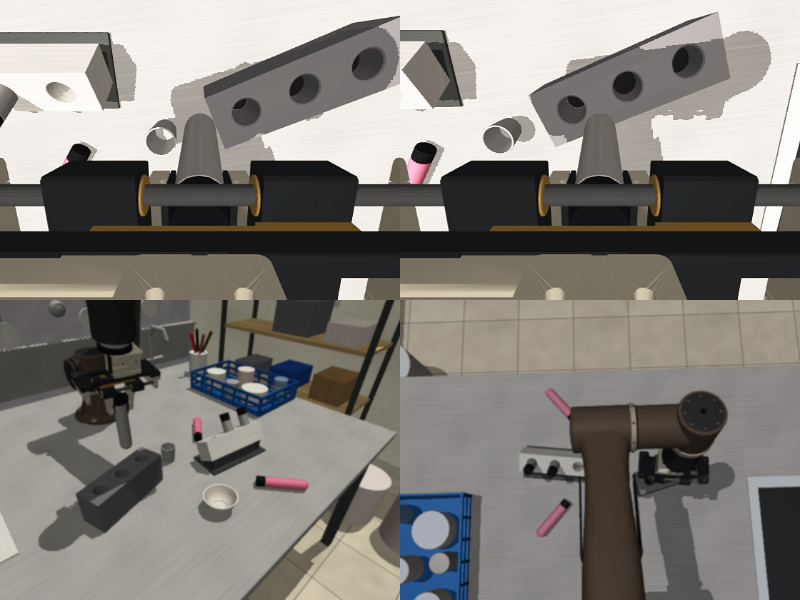

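The tube is gripped and hanging near upright (f.png, lower left at (122,420)). The rack's wells are visible in both wrist views, and f.png covers ×1.4 pixels per view. The short tubes, cup and bowl have not moved. Next I'll measure the wells with same-time calibration, along with the tube's foot.

```bash
python3 - <<'E'
from m import *
c=bot.get_calibration("wrist");CT={n:(c,np.load(f"pics/{n}_T.npy")) for n in("f0","f1")}
P={"f0":[(515,88),(426,123),(344,154)],"f1":[(403,84),(318,119),(240,151)]}
C={}
for n in P:
    im=cv2.imread(f"pics/{n}.png")
    for thr in(75,90,100):
        for i,b in enumerate(blobs(im,P[n],3,thr)):
            if b is None: continue
            (x,y),sz,_=cv2.fitEllipse(cv2.convexHull(b)); 
            if max(sz)<60: print(n,thr,i,round(x,1),round(y,1),np.round(sz));
            if max(sz)<60 and min(sz)>30 : C.setdefault((n,i),[]).append((x,y))
q=[]
for i in range(3):
    r=[ray(CT[n],np.median(C[n,i],0)) for n in P if (n,i) in C]
    print(i,tri(r) if len(r)>1 else "",[onz(CT[n],np.median(C[n,i],0),100)[:2].round(1) for n in P if (n,i) in C])
# tube in scene & wrist: expected axis pixels
s=bot.read_state();Rt=R.from_quat(s["eef_rot"]).as_matrix();g=s["tcp_pos"]-19*Rt[:,2]
S=cam("scene");W=CT["f1"]
print("grasp",g.round(1),"scene foot/top exp",px(S,g-[0,0,130]).round(1),px(S,g+[0,0,30]).round(1),"wrist foot exp, dome top",px(W,g-[0,0,130]).round(1),px(W,g-[0,0,113]).round(1))
im=cv2.imread("pics/s1.png");x,y=140,120
wr=cv2.imread("pics/f1.png")[120:320,180:380]
cv2.imwrite("pics/tube.png",np.hstack([cv2.convertScaleAbs(cv2.resize(im[y:y+80,x:x+60],(400,533),interpolation=cv2.INTER_CUBIC),alpha=1.5),cv2.resize(wr,(400,533))]))
E
```

```text
f0 75 0 514.4 88.9 [37. 50.]
f0 75 1 425.7 123.7 [37. 44.]
f0 75 2 344.1 155.8 [36. 39.]
f0 90 0 515.2 88.5 [38. 53.]
f0 90 1 426.1 123.6 [38. 47.]
f0 90 2 344.4 155.9 [38. 41.]
f0 100 0 515.8 88.6 [40. 54.]
f0 100 1 426.6 123.7 [40. 48.]
f0 100 2 344.6 156.0 [39. 42.]
f1 75 0 402.2 85.0 [40. 47.]
f1 75 1 317.8 120.1 [40. 42.]
f1 75 2 240.2 152.7 [37. 39.]
f1 90 0 402.7 84.8 [41. 50.]
f1 90 1 318.0 120.2 [41. 43.]
f1 90 2 240.2 152.9 [38. 41.]
f1 100 0 403.2 84.8 [43. 51.]
f1 100 1 318.3 120.3 [42. 45.]
f1 100 2 240.1 152.9 [39. 42.]
0 (array([ 584.42083987, -285.16699646,   99.17829338]), np.float64(0.07588673122846003)) [array([ 584.6, -284.6]), array([ 584.4, -284.9])]
1 (array([ 562.04607147, -208.50269906,   98.78390306]), np.float64(0.04508205740829996)) [array([ 562.4, -208. ]), array([ 562.2, -208.4])]
2 (array([ 539.72895482, -131.7489629 ,   98.93288191]), np.float64(0.109358584899528)) [array([ 540.1, -131.6]), array([ 539.9, -131.9])]
grasp [ 525.2 -169.5  280. ] scene foot/top exp [176.5 205.4] [165.  131.2] wrist foot exp, dome top [281.  180.2] [281.1 187.2]
```

View pics/tube.png

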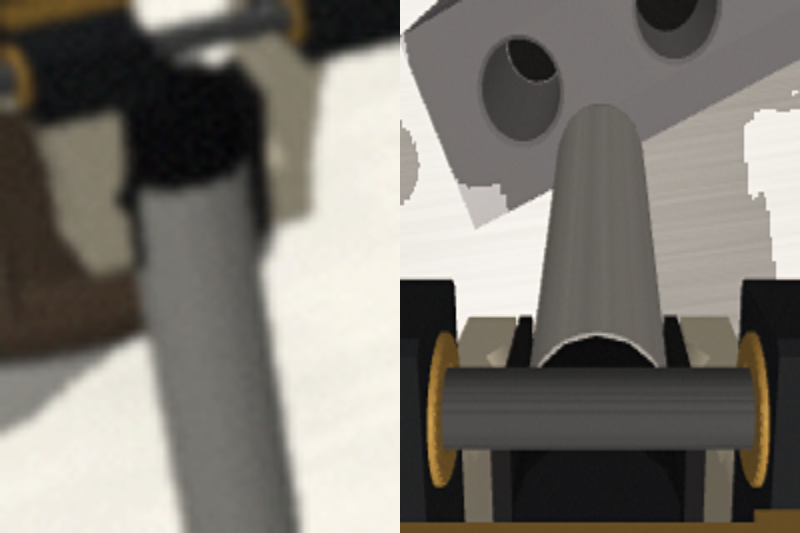

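```bash
python3 - <<'E'
from m import *
c=bot.get_calibration("wrist");W=(c,np.load("pics/f1_T.npy"))
s=bot.read_state();Rt=R.from_quat(s["eef_rot"]).as_matrix();g=s["tcp_pos"]-19*Rt[:,2]
im=cv2.imread("pics/f1.png");col=im[:,278:284].mean((1,2))
print(col[140:175].round().tolist());print(col[225:262].round().tolist())
ph=np.linspace(0,2*np.pi,73);th=np.linspace(0,np.pi/2,19)
for dx in(0,3,6):
    dome=min(px(W,g+[dx+17*np.sin(t)*np.cos(p),17*np.sin(t)*np.sin(p),-113-17*np.cos(t)])[1] for t in th for p in ph)
    seam=min(px(W,g+[dx+17*np.cos(p),17*np.sin(p),4])[1] for p in ph)
    cap=min(px(W,g+[dx+17*np.cos(p),17*np.sin(p),30])[1] for p in ph)
    print(dx,"tip row",dome.round(1),"seam row",seam.round(1),"cap",cap.round(1))
E
```

```text
[116.0, 115.0, 116.0, 116.0, 116.0, 116.0, 116.0, 116.0, 116.0, 116.0, 116.0, 116.0, 116.0, 116.0, 116.0, 116.0, 116.0, 116.0, 117.0, 92.0, 102.0, 101.0, 101.0, 101.0, 101.0, 101.0, 102.0, 101.0, 101.0, 101.0, 101.0, 102.0, 102.0, 101.0, 102.0]
[102.0, 102.0, 102.0, 102.0, 102.0, 102.0, 101.0, 102.0, 102.0, 102.0, 103.0, 103.0, 102.0, 103.0, 102.0, 102.0, 102.0, 102.0, 100.0, 107.0, 177.0, 70.0, 9.0, 12.0, 13.0, 14.0, 13.0, 14.0, 14.0, 13.0, 14.0, 13.0, 17.0, 42.0, 42.0, 45.0, 47.0]
0 tip row 165.5 seam row 244.2 cap 280.8
3 tip row 161.8 seam row 238.2 cap 274.0
6 tip row 158.0 seam row 232.1 cap 267.0
```

```bash
python3 - <<'E'
from m import *
S=cam("scene");s=bot.read_state();Rt=R.from_quat(s["eef_rot"]).as_matrix();g=s["tcp_pos"]-19*Rt[:,2]
im=cv2.imread("pics/s1.png").max(2).astype(float)
ob=[]
for v in range(152,206,3):
    r=cv2.GaussianBlur(im[v-1:v+2].mean(0)[None],(3,1),0)[0];d=np.diff(r)
    L=150+np.argmin(d[150:174]);Rr=172+np.argmax(d[172:200])
    sub=lambda k,sg:k+.5+.5*(sg*d[k-1]-sg*d[k+1])/(sg*d[k-1]+sg*d[k+1]-2*sg*d[k])
    ob.append((v,round(sub(L,-1),1),round(sub(Rr,1),1)))
print(ob)
for lean in(-.045,0,.045):
    e=[]
    f=g+[130*lean,0,-130];A,B=px(S,f),px(S,g);e=[round(A[0]+(v-A[1])*(B[0]-A[0])/(B[1]-A[1]),1) for v in(155,170,185,195)]
    print(lean,e)
print([(v,int(x)) for v,x in zip(range(196,216),im[196:216,173:181].mean(1))])
ph=np.linspace(0,2*np.pi,73);th=np.linspace(0,np.pi/2,19)
for dx in(0,5): print("tip row exp",max(px(S,g+[dx+17*np.sin(t)*np.cos(p),17*np.sin(t)*np.sin(p),-113-17*np.cos(t)])[1] for t in th for p in ph))
E
```

```text
[(152, np.float64(158.1), np.float64(180.4)), (155, np.float64(158.7), np.float64(180.4)), (158, np.float64(159.1), np.float64(179.5)), (161, np.float64(156.7), np.float64(178.9)), (164, np.float64(176.0), np.float64(179.3)), (167, np.float64(174.6), np.float64(179.7)), (170, np.float64(162.4), np.float64(180.3)), (173, np.float64(162.3), np.float64(180.6)), (176, np.float64(162.7), np.float64(181.2)), (179, np.float64(163.2), np.float64(181.6)), (182, np.float64(163.8), np.float64(182.1)), (185, np.float64(164.4), np.float64(182.5)), (188, np.float64(164.8), np.float64(182.9)), (191, np.float64(165.4), np.float64(183.5)), (194, np.float64(166.1), np.float64(183.9)), (197, np.float64(166.6), np.float64(184.4)), (200, np.float64(167.1), np.float64(184.5)), (203, np.float64(168.0), np.float64(184.1))]
-0.045 [np.float64(168.5), np.float64(170.5), np.float64(172.5), np.float64(173.8)]
0 [np.float64(168.7), np.float64(171.0), np.float64(173.4), np.float64(174.9)]
0.045 [np.float64(168.9), np.float64(171.6), np.float64(174.2), np.float64(176.0)]
[(196, 74), (197, 74), (198, 74), (199, 74), (200, 75), (201, 75), (202, 75), (203, 75), (204, 74), (205, 72), (206, 69), (207, 78), (208, 112), (209, 146), (210, 163), (211, 166), (212, 165), (213, 165), (214, 165), (215, 165)]
tip row exp 206.83477701886554
tip row exp 207.90237193464634
```

The tube leans about 0.04 rad, foot towards +x; the wrist gives 0.05 and the scene camera 0.03. I'll correct the tool pitch, position relative to the wells, and feel down into well 2.

```bash
cat >> h.py <<'E'
q0=(R.from_rotvec(.042*yd)*R.from_quat(qup(0))).as_quat()
H=[np.array([584.5,-285.,100])-[.7,1.4,0],np.array([562.2,-208.4,100])-[.7,1.4,0],np.array([539.9,-131.7,100])-[.7,1.4,0]]
def over(i,z=140,off=(0,0)):
    bot.move_ptp(tcp_for_foot([H[i][0]+off[0],H[i][1]+off[1],z],q0),q0)
def feel(i,z0,z1,off=(0,0),lim=8,step=3.,v=40,k=.08):
    off=np.array(off,float);bot.pause(.2);b=np.mean([bot.read_state()["contact_force"] for _ in range(3)],0);z=z0;log=[]
    while z>z1:
        z=max(z1,z-step);bot.line_to(tcp_for_foot([H[i][0]+off[0],H[i][1]+off[1],z],q0),v)
        s=bot.read_state();f=s["contact_force"]-b;log.append((round(z,1),*f.round(1).tolist()))
        if f[2]>lim: break
        if np.hypot(*f[:2])>2: off+=np.clip(k*f[:2],-.6,.6)
    print("well",i,"stopped z",round(z,1),"off",off.round(2),"t",round(s["t"],2));print(log[-14:]);return z,off
E
python3 - <<'E'
from h import *
over(2,115);rep();wrist2("g2");feel(2,115,75)
E
python3 - <<'E'
from m import *
im=cv2.imread("pics/g2.png");s=cv2.imread
cv2.imwrite("pics/g2c.png",im[60:330,120:440])
E
```

```text
t 19.08 tcp [ 535.  -131.6  224.9] F [ 0.  -0.7  0.2] w 33.4 ff 39.9
well 2 stopped z 75 off [0. 0.] t 23.13
[(112.0, -1.3, -0.1, 0.7), (109.0, -0.3, -0.7, 0.0), (106.0, -0.0, -0.0, -0.3), (103.0, -0.2, 0.4, 0.0), (100.0, -0.7, -0.9, -1.9), (97.0, -0.9, -0.1, -0.1), (94.0, -0.3, -0.2, -0.8), (91.0, -0.5, 0.6, -0.8), (88.0, -0.2, -0.4, -0.8), (85.0, -0.5, -0.4, -0.2), (82.0, -0.7, 0.2, -1.1), (79.0, 0.5, -1.0, -1.1), (76.0, -0.8, -0.4, -0.6), (75, -1.0, -0.2, -0.2)]
```

View pics/g2c.png

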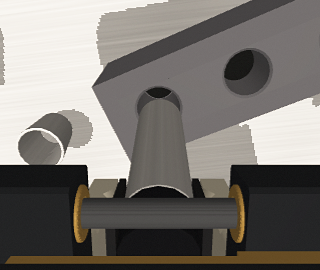

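The crop shows the foot over the well mouth at (158,100), and it has gone 25 mm in with no force. I'll keep feeling down past the spacer depth (foot z≈53).

```bash
python3 - <<'E'
from h import *
z,o=feel(2,75,59,step=4)
z,o=feel(2,z,45,off=o,step=2)
rep()
if z<=45:
    z,o=feel(2,z,21,off=o,step=4);z,o=feel(2,z,9,off=o,step=2,v=25);rep("end")
E
```

```text
well 2 stopped z 59 off [0. 0.] t 24.33
[(71, -0.3, 1.3, -0.3), (67, -1.7, 0.3, -0.6), (63, -0.4, -0.5, -0.0), (59, -0.4, 0.1, -1.1)]
well 2 stopped z 45 off [0. 0.] t 26.28
[(57, -0.2, 0.3, 0.6), (55, -1.1, 0.1, 0.3), (53, -0.6, 0.0, -0.3), (51, -0.9, 1.0, 0.8), (49, -1.5, 0.1, 0.2), (47, -0.5, 1.0, -0.1), (45, -0.9, -0.4, -0.8)]
 t 26.28 tcp [ 535.  -132.6  156.3] F [ 0.1 -0.3 -2.3] w 33.4 ff 39.9
well 2 stopped z 21 off [0. 0.] t 27.98
[(41, 0.6, -0.4, -0.2), (37, 0.9, -0.6, -0.8), (33, 0.4, -0.3, 0.3), (29, 1.5, -0.6, 0.3), (25, 0.5, -1.5, 0.2), (21, 0.0, 0.1, -0.3)]
well 2 stopped z 13 off [0. 0.] t 29.18
[(19, -1.0, -0.4, -0.4), (17, 0.2, -1.5, 0.0), (15, -0.4, -1.6, 3.1), (13, -1.8, 0.8, 13.8)]
end t 29.18 tcp [ 535.8 -133.   126.3] F [-1.9  1.4 12.6] w 33.5 ff 40.0
```

First try: well 2 is clear, and the foot reached the floor at z≈13–14 (87 mm deep). I'll release, back out along the fingers and check.

```bash
python3 - <<'E'
from m import *
s=rep();z=R.from_quat(s["eef_rot"]).as_matrix()[:,2]
bot.move_gripper(56);bot.pause(.2);s=rep("open")
p=s["tcp_pos"]-90*z;bot.line_to(p,120);rep("up")
bot.move_joints([-1.035,0.2,0.012,0,-1.224,0.9]);rep("away")
a=bot.camera("scene")[:,:,::-1];b=bot.camera("top")[:,:,::-1];S=cam("scene")
for h in(173,160,140): print(h,px(S,[540.2,-133.5,h]).round(1))
cv2.imwrite("pics/end.png",np.hstack([cv2.convertScaleAbs(cv2.resize(x,(400,300)) if k else cv2.resize(x[130:340,80:360],(400,300)),alpha=1.5) for k,x in((0,a),(1,b))]))
E
```

```text
t 29.18 tcp [ 535.8 -133.   126.3] F [-1.9  1.4 12.6] w 33.5 ff 40.0
open t 30.02 tcp [ 535.1 -132.6  124.4] F [ 0.9 -0.7 -0.2] w 55.5 ff 0.0
up t 30.92 tcp [ 553.6 -134.6  211.6] F [ 0.9  0.1 -0.4] w 55.9 ff 0.0
away t 33.25 tcp [ 160.  -643.4  328.1] F [ 0.1 -0.4 -0.3] w 55.8 ff 0.0
173 [194.7 192.5]
160 [195.3 197.8]
140 [196.3 205.9]
```

View pics/end.png

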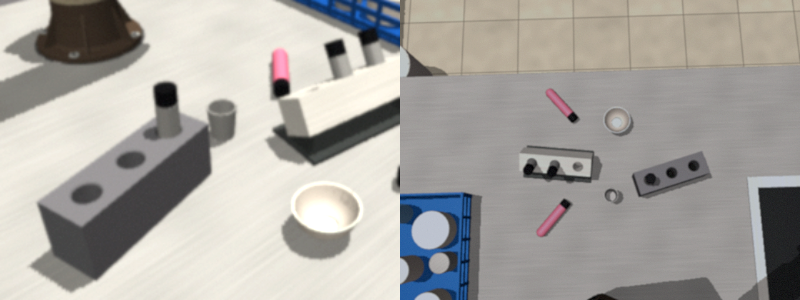

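The tube stands upright in well 2, with the cap top at scene pixel (195,192), which matches the prediction for 73 mm showing. The short tubes, cup, bowl and pink tubes are where they were. Handing in.

```bash
python3 -c "
from plant import bot
print(bot.close_job())"
```

```text
the job is handed in; nothing more can be done
None
```

The long tube stands cap up and fully home in the clear well (`rack_hole2`), lowered in under force feel; nothing else was moved, and the job was handed in at about 33 s.

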